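Test the slide of a telescopic brush handle on the bench post

ROBOT

A 7-joint arm with a two-finger parallel gripper is mounted at the origin on the work surface. World frame = base frame: x ahead of the robot, y to its left, z up, the work surface at z = 0. Lengths are in m, angles in rad, forces in N, time in s.
With the tool pointing down it reaches from about 0.4 to 0.85 m from the base axis. Payload 4.5 kg.
Tool frame: the origin (TCP) lies midway between the tips of the shut fingers; the grasp point (between the pads) lies 19 mm behind it; z points along the fingers, y is the direction in which the jaws open and shut (so a half turn about z gives the same grasp; the last joint's range is limited). The gripper opens to 85 mm and grips with 20 to 120 N. Pads are 22 mm wide; open, the fingers measure 114 mm over their backs; the gripper's body (76 mm by 85 mm) begins 54 mm behind the grasp point. The pads swing forward as they close: fully open they stand 13 mm farther back than shut.
Start: joints at [-1.257, 0.689, -0.195, 1.565, 0.157, 0.902, -0.215], TCP at [0.173, 0.601, 0.231] pointing down, gripper open.
Joint ranges: [-3.01, 3.01], [-0.46, 2.08], [-1.47, 1.51], [0.13, 2.56], [-1, 4.14], [0.04, 2.09], [-2.66, 2.66]. Speed limits (rad/s): [2.57, 2.57, 3.14, 3.14, 3.14, 3.14, 3.14].

INTERFACE

Orientations are given as a rotation vector (axis times angle).
In Python, from rig import * gives the robot as it stands. The module is installed in compiled form; this text tells all that it offers.
- The arm moves only by the tool play_rows, never from a script. Its argument "plan" is a list of rows, each an object of numbers: "x", "y", "z": the shift along the tool's x, y, z in mm; "rx", "ry", "rz": the turn, a rotation vector about the tool's x, y, z in degrees; "fingers": the finger opening in mm, from 0 to 85.4. In form: [{"x": .., "y": .., "z": .., "rx": .., "ry": .., "rz": .., "fingers": ..}, ...]. A call has 1 to 5 rows; each row is the pose to reach, as a shift and turn from the pose commanded when the call began, along the tool's axes at that moment; what a row does not reach only later rows make up. A row lasts 1/10 s, in which the tool goes at most 50 mm and 8.59 degrees, less where a joint would pass 70% of its speed; a pose out of reach is approached as far as the arm can. A call with a gripper value outside its range is refused whole. The fingers move at their own pace and stop on an object; "force" is the grip in N (left out, the last holds). Time passes only in rows, so rows that repeat a pose let the fingers close. It gives the time, the measured TCP pose, the force and the opening at its end, in the units of the state.
- get_state(): the state, without advancing time (a new reading comes with each control period).
- snapshot(name): name is "side" or "top"; returns the picture (420x560x3 uint8, blue, green, red); there is no depth.
- camera_model(name): a dict with "fx", "fy", "cx", "cy" (pixels), "view" (4x4, takes a point from world to camera coordinates). Camera axes: x right, y down, z forward; pixel columns grow to the right and rows downward; lengths in m; the calibration is good to about 2 mm. A picture is of the moment at which its call begins. camera_model takes no time and is no camera call.
- close_job(): hands the job in, once; it reports no verdict.
The state is a dict: "t": time; "joint_pos": joint angles; "qd": joint speeds; "joint_efforts": joint torques, N m; "ee_pos": TCP position; "ee_rot": TCP orientation; "contact_force": force on the tool from outside, world axes, zero at the start; "ft_torque": the same for the moment, N m; "grip_width": finger opening in m.
Only numpy, scipy, OpenCV 4.12 (cv2) and the standard library are available. Lean on these libraries where they do the work, as an engineer would, in place of code of your own. Each camera call takes 0.05 s, during which the arm holds its last target.

TASK

This telescopic brush handle needs its slide tested. Hang it by its end eye over the slim post so that it lies flat on the bench, then squeeze in the button on its sliding head and, keeping it pressed, pull the head straight away from the post, past the first stop and all the way out to the second, last stop. Finish while still holding the head there, fully drawn out, with the eye still down on the post; leave the carton, the tape roll and the jar alone.

Things in the scene. Friction and masses are not known exactly. Their poses are not given: they have to be found in the camera images.
- eye (a point): Centre of the hole in the steel eye (ring 36 mm across, hole 19 mm, 8 mm thick) at the tail of the loose telescopic brush handle, 18 mm above the handle's underside (the eye's underside is 14 mm above it). x axis along the handle from eye to head, z up.
- sleeve_mid (a point): Middle of the handle's aluminium sleeve, 28 x 28 mm square, bare for 59 mm towards the head and 66 mm towards the eye; 18 mm above the handle's underside, 115 mm from the eye's centre, near the centre of mass: a good place to lift it. Axes as eye. The handle lies flat, 306 mm long when shut, 36 mm high, 34 mm wide at most, 0.3 to 0.5 kg.
- head_mid (a point): Centre of the sliding head, a grey block 60 long, 34 wide, 36 high, 18 mm above the handle's underside; 233 mm from the eye's centre when shut, 343 mm at the second stop. Half-way along its +y side is the button, a round black stud 18 mm across that stands out 5 mm (39 mm over all). Gripping the head across its sides here pushes the button flush. A 24 mm stub lies beyond the head.
- head (a joint): How far the head is drawn out, in m: 0 shut, 0.055 first stop, 0.110 second and last stop (hard end). A spring pulls it in with 4 N (shut) to 6 N (out). Locked when shut unless the button is in; it also catches at the first stop if the button is not held in. Let go at the second stop, it springs back to about 0.067.
- button (a joint): How far the button is pressed into the head, in m: 0 out, 0.005 flush with the head's side. The lock is free from about 0.003. Takes 4 to 7 N; springs out when let go.
- slim_post_foot (a point): Point on the bench under the axis of the slim steel post: upright, 10 mm in diameter with a tapered tip, top 60 mm above the bench, on a round foot (36 mm across, 6 mm high) screwed to the bench. The eye fits over it and the handle then lies flat on the bench.
- thick_post_foot (a point): The same for the thick post beside it: 24 mm diameter, 60 mm high, same foot, fixed. Too thick for the eye; not used.
- carton: Cardboard carton 90 x 130 x 70 mm, not to be moved. Origin at the centre of its underside.
- tape_roll: Roll of tape lying flat, 100 mm diameter, 48 mm high, not to be moved. Origin at the centre of its underside.
- screw_jar: White jar, 64 mm diameter, 90 mm high, not to be moved. Origin at the centre of its underside.
Not all that is in view belongs to the job. What is shaped like the part that bears slim_post_foot but orange or pink is not meant.

How it is judged:
By the outcome, as a careful person would: the job done as asked, in the order asked, and still so for the second after the job is handed in, while the arm keeps its last pose, push and grip.
It also fails if it takes over 48 s, if anything falls off the work surface, if the arm or the gripper's body presses on something with over 40 N, if the wrist force passes 120 N, or if a joint passes its speed limit or range.

## Working session

There is one attempt and no reset: what is moved stays moved. The work goes in short steps, Python scripts to look and compute and a tool call to move; the robot and the scene stay as the last step left them, time stands still between calls to the robot, and variables do not carry over. Pictures are saved under pics/ and viewed, and the job is handed in when it is done.

Besides the shell and the picture viewer there is one more tool, called as name(argument=value, ...), one argument or row to a line, values as JSON. play_rows: Moves the arm, as the interface text tells. Its arguments: {"type":"object","properties":{"plan":{"type":"array","items":{"type":"object","properties":{"x":{"type":"number"},"y":{"type":"number"},"z":{"type":"number"},"rx":{"type":"number"},"ry":{"type":"number"},"rz":{"type":"number"},"fingers":{"type":"number"}}}},"force":{"type":"number"}},"required":["plan"]}

```bash
mkdir -p pics
python3 - <<'E'
from rig import *
import cv2,numpy as np
s=get_state(); print(s)
for n in("side","top"):
    im=snapshot(n); cv2.imwrite(f"pics/{n}0.png",im); m=camera_model(n); print(n,m)
E
```

```text
{'t': 0.0, 'joint_pos': array([-1.25719513,  0.68998933, -0.19450337,  1.56634997,  0.15729492,
        0.90249082, -0.21510904]), 'qd': array([-0.0001656 ,  0.00169755, -0.00020711, -0.00141592, -0.00107441,
       -0.00112781,  0.00062533]), 'joint_efforts': array([ 5.17090521e-04, -5.39623296e+01, -1.26654994e+00, -1.58537275e+01,
        9.05611465e-03,  9.66867898e-03, -1.25278399e-05]), 'ee_pos': array([0.17247649, 0.60005423, 0.23047886]), 'ee_rot': array([-4.37960414e-01, -3.11079037e+00,  2.89473351e-03]), 'contact_force': array([ 0.4065886 , -0.4079582 , -0.78826268]), 'ft_torque': array([ 0.00444284,  0.0006981 , -0.05537123]), 'grip_width': 0.08513261899797356}
side {'fx': 383.935826066062, 'fy': 383.935826066062, 'cx': 278.0046328608455, 'cy': 210.56918998646915, 'view': array([[-0.99932375, -0.03629619, -0.00588533,  0.57677455],
       [-0.016216  ,  0.57868038, -0.81539319,  0.07377779],
       [ 0.03300139, -0.81474634, -0.57887762,  0.89846663],
       [ 0.        ,  0.        ,  0.        ,  1.        ]])}
top {'fx': 468.7936040294573, 'fy': 468.7936040294573, 'cx': 280.77268900278915, 'cy': 217.27623856423085, 'view': array([[ 0.02013627, -0.99967763, -0.01546496, -0.03868675],
       [-0.98289168, -0.01696093, -0.18340192,  0.57440158],
       [ 0.1830805 ,  0.01889342, -0.98291636,  1.15976775],
       [ 0.        ,  0.        ,  0.        ,  1.        ]])}
```

View pics/side0.png

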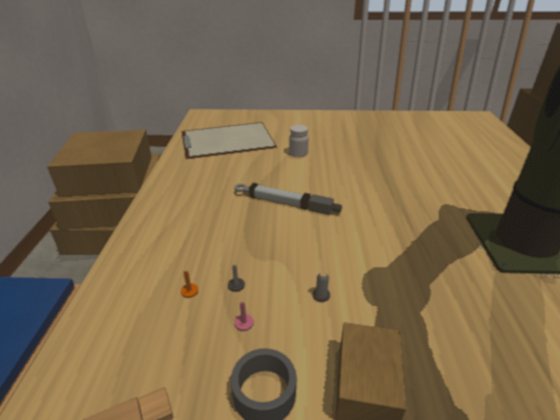

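View pics/top0.png

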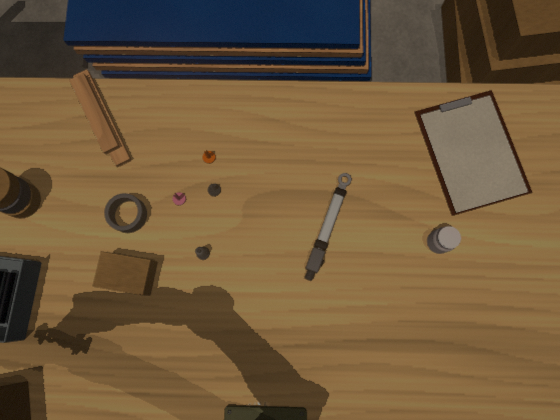

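Run:
```python
import cv2,numpy as np
s=cv2.imread("pics/side0.png"); t=cv2.imread("pics/top0.png")
a=cv2.resize(s[170:310,170:370],None,fx=4,fy=4,interpolation=cv2.INTER_CUBIC)
cv2.imwrite("pics/side0z.png",a)
a=cv2.resize(t[140:290,170:370],None,fx=4,fy=4,interpolation=cv2.INTER_CUBIC)
cv2.imwrite("pics/top0z.png",a)
```

```text
(no output)
```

View pics/side0z.png

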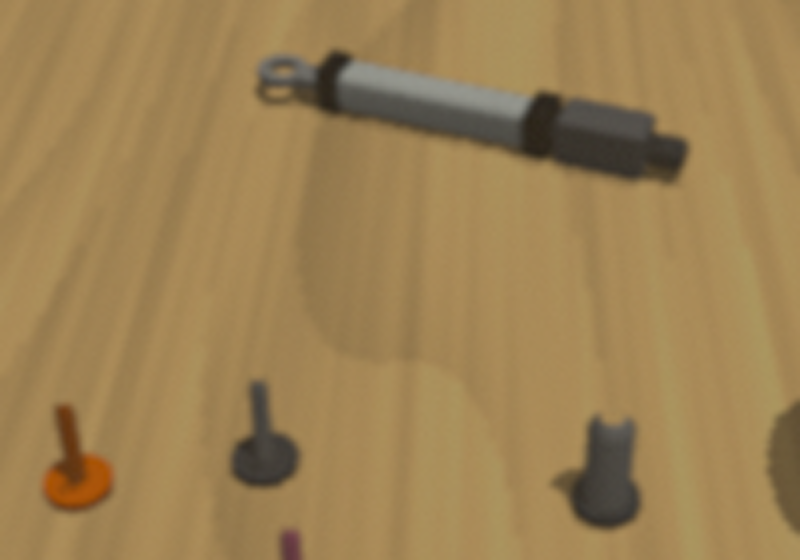

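View pics/top0z.png

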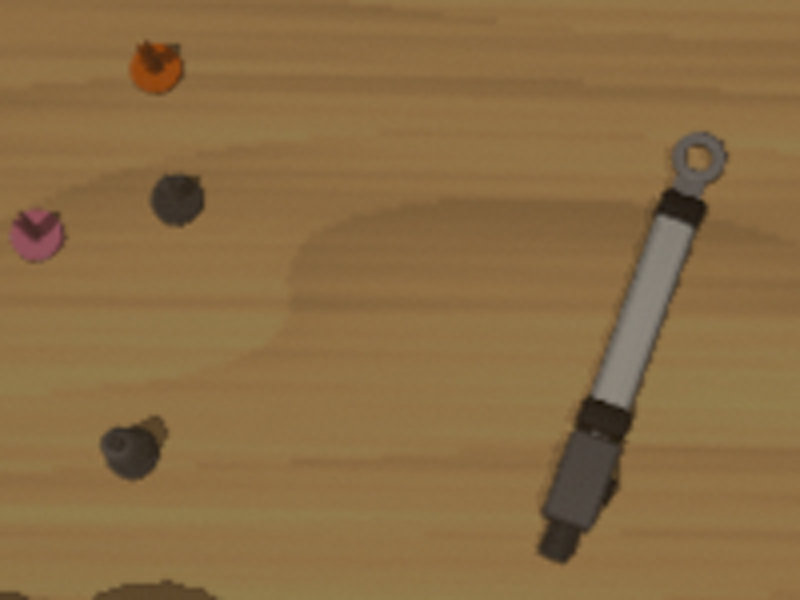

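```bash
cat > h.py <<'E'
import cv2,numpy as np
from rig import camera_model
def ray(n,px):
    m=camera_model(n);V=m["view"];R=V[:3,:3];t=V[:3,3]
    d=R.T@np.array([(px[0]-m["cx"])/m["fx"],(px[1]-m["cy"])/m["fy"],1.]);return -R.T@t,d
def plane(n,px,z):
    o,d=ray(n,px);return o+d*(z-o[2])/d[2]
def tri(p1,p2):
    o1,d1=ray("side",p1);o2,d2=ray("top",p2)
    A=np.stack([d1,-d2],1);s=np.linalg.lstsq(A,o2-o1,rcond=None)[0]
    a=o1+s[0]*d1;b=o2+s[1]*d2;return (a+b)/2,np.linalg.norm(a-b)
def proj(n,P):
    m=camera_model(n);c=m["view"]@np.append(P,1);return np.array([m["fx"]*c[0]/c[2]+m["cx"],m["fy"]*c[1]/c[2]+m["cy"]])
E
python3 - <<'E'
from h import *
np.set_printoptions(precision=4,suppress=True)
for n in("side","top"):
    im=cv2.imread(f"pics/{n}0.png");h=cv2.cvtColor(im,cv2.COLOR_BGR2HSV)
    m=(h[...,1]<70).astype(np.uint8)
    k,l,st,c=cv2.connectedComponentsWithStats(m)
    for i in range(1,k):
        if 40<st[i,4]<4000 and st[i,1]>100: print(n,st[i],c[i])
    cv2.imwrite(f"pics/m{n}.png",cv2.resize(m[140:310,170:370]*255,None,fx=3,fy=3,interpolation=0))
E
```

```text
side [ 184  123   91   33 2095] [226.7947 139.0802]
side [289 125  19  32 526] [298.5    140.5361]
side [546 129  14  23  59] [553.8644 141.2203]
side [150 146  15   8  96] [156.5521 149.3646]
side [235 184  15   8  82] [242.1829 187.6951]
side [253 185  51  22 618] [277.4806 195.0421]
side [ 503  186   57   72 1497] [535.1323 226.1196]
side [308 195  33  19 399] [321.8847 204.0677]
side [   0  231   98  172 2355] [ 52.0352 269.1949]
side [229 266  15  25 175] [235.7429 281.9029]
side [314 275  15  26 282] [321.5709 288.7872]
side [ 231  349   65   71 2749] [263.5256 384.6031]
top [338 173  13  17 111] [343.7027 180.7838]
top [  0 193  21  20  94] [ 10.4894 206.0213]
top [318 193  26  50 512] [330.3223 217.3672]
top [105 194  37  37 372] [123.1452 211.6586]
top [428 226  33  27 673] [443.7013 239.2229]
top [307 248  17  24 267] [315.0861 259.3745]
top [   0  256   41   87 2531] [ 16.9569 296.1865]
```

View pics/mtop.png

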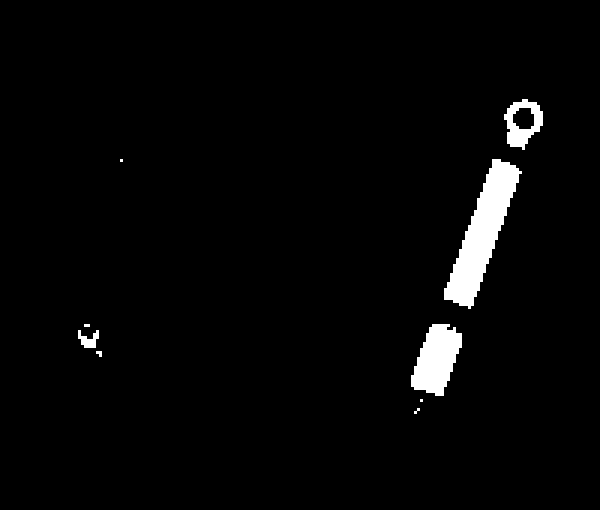

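View pics/mside.png

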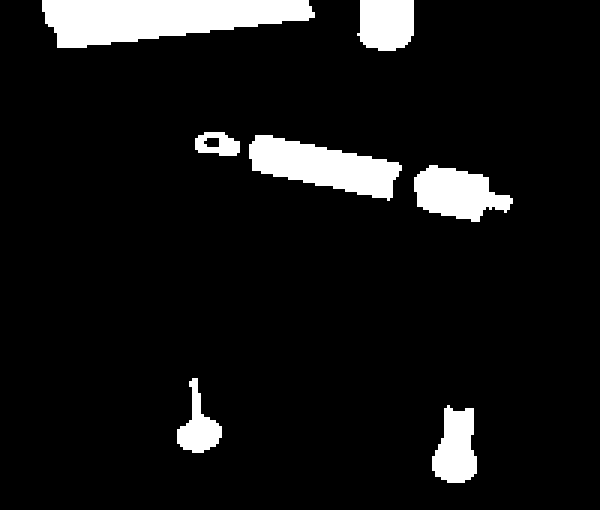

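Run:
```python
from h import *
np.set_printoptions(precision=4,suppress=True)
def comp(n,f,near):
    im=cv2.imread(f"pics/{n}0.png");h=cv2.cvtColor(im,cv2.COLOR_BGR2HSV).astype(int)
    m=f(h).astype(np.uint8);k,l,st,c=cv2.connectedComponentsWithStats(m,connectivity=4)
    i=l[near[1],near[0]];return (l==i),st[i],c[i]
def hole(n,near):
    M,st,c=comp(n,lambda h:h[...,1]<80,near)
    cs,hi=cv2.findContours(M.astype(np.uint8),cv2.RETR_CCOMP,cv2.CHAIN_APPROX_NONE)
    # hole px
    inv=(~M).astype(np.uint8);k,l,s2,c2=cv2.connectedComponentsWithStats(inv,connectivity=4)
    j=[(s2[i,4],c2[i]) for i in range(1,k) if s2[i,4]<2000];print(n,"hole",j);return max(j,key=lambda q:q[0])[1]
hs=hole("side",(236,188));ht=hole("top",(350,180))
print("eye tri",tri(hs,ht),"plane .018:",plane("side",hs,.018),plane("top",ht,.018))
# outer ring bbox
sl=lambda h:h[...,1]<70
Ms,_,cs=comp("side",sl,(277,195));Mt,_,ct=comp("top",sl,(330,217))
print("sleeve c",cs,ct,tri(cs,ct),plane("side",cs,.032),plane("top",ct,.032))
rs=cv2.minAreaRect(cv2.findNonZero(Mt.astype(np.uint8)));print(rs,plane("top",rs[0],.032))
Mh,_,ch=comp("top",sl,(315,260));Mh2,_,ch2=comp("side",sl,(322,204));print("head",ch,plane("top",ch,.036),tri(ch2,ch))
print("eye->head yaw",)
for nm,near in(("slim",(214,190)),("thick",(203,254))):
  M,st,c=comp("top",lambda h:h[...,2]<90,near);print(nm,st,c,plane("top",c,.006))
M,st,c=comp("side",lambda h:h[...,1]<75,(236,285));print("slim side",st)
ys,xs=np.nonzero(M);b=ys>275
for y in range(st[1],st[1]+st[3]):
  r=xs[ys==y];print(y,r.min(),r.max(),end='; ')
M,st,c=comp("side",lambda h:h[...,1]<75,(322,290));print("thick side",st)
for p in((298.5,140),):print(plane("side",(298.5,152),0))
print(plane("top",(444,239),.09),plane("top",(344,180),.018), "cam",[-camera_model(n)["view"][:3,:3].T@camera_model(n)["view"][:3,3] for n in("side","top")])
```

```text
side hole [(np.int32(8), array([240.5, 187. ]))]
top hole [(np.int32(38), array([344.1579, 179.0526]))]
eye tri (array([ 0.689 , -0.1961,  0.0183]), np.float64(0.0004409820550916116)) plane .018: [ 0.6889 -0.1964  0.018 ] [ 0.6893 -0.1961  0.018 ]
sleeve c [277.4806 195.0421] [330.3223 217.3672] (array([ 0.584 , -0.159 ,  0.0174]), np.float64(0.0006011661414858846)) [ 0.5833 -0.1367  0.032 ] [ 0.5809 -0.1577  0.032 ]
((330.3682556152344, 217.26837158203125), (10.327640533447266, 49.63526153564453), 20.136302947998047) [ 0.5812 -0.1578  0.032 ]
head [315.0861 259.3745] [ 0.4693 -0.1183  0.036 ] (array([ 0.469 , -0.1189,  0.018 ]), np.float64(0.004154453492661191))
eye->head yaw
slim [208 184  13  13 135] [214.1556 189.4148] [0.6578 0.156  0.006 ]
thick [196 246  14  14 158] [202.6709 252.2532] [0.4856 0.1787 0.006 ]
slim side [229 266  15  25 183]
266 233 235; 267 233 235; 268 233 235; 269 233 235; 270 234 236; 271 234 236; 272 234 236; 273 234 236; 274 234 236; 275 234 236; 276 234 236; 277 234 236; 278 234 237; 279 233 240; 280 233 241; 281 231 242; 282 229 243; 283 229 243; 284 229 243; 285 229 243; 286 229 242; 287 229 242; 288 230 241; 289 231 239; 290 234 238; thick side [314 275  15  26 290]
[ 0.525  -0.4511  0.    ]
[ 0.5205 -0.4331  0.09  ] [ 0.6867 -0.1957  0.018 ] cam [array([0.5479, 0.7103, 0.5837]), array([ 0.353 , -0.0508,  1.2447])]
```

```bash
cat > go.py <<'E'
# usage: go.py x y z yaw(deg of tool x) [frac steps] -> tool-frame shift mm & turn deg
import sys
from h import *
from rig import get_state
from scipy.spatial.transform import Rotation as Ro
def show(tgt,yaw,long=None):
    s=get_state();p=s["ee_pos"];R=Ro.from_rotvec(s["ee_rot"])
    a=np.radians(yaw)
    T=Ro.from_matrix(np.array([[np.cos(a),np.sin(a),0],[np.sin(a),-np.cos(a),0],[0,0,-1.]]))
    d=R.inv().apply(np.array(tgt)-p)*1000; w=np.degrees((R.inv()*T).as_rotvec())
    x=R.apply([1,0,0]);print("t",round(s["t"],2),"p",p.round(4),"yaw",round(np.degrees(np.arctan2(x[1],x[0])),2),"grip",round(s["grip_width"],4),"F",s["contact_force"].round(1),"q",s["joint_pos"].round(2))
    print("shift",d.round(1),"turn",w.round(2))
if __name__=="__main__":
    v=[float(q) for q in sys.argv[1:]];show(v[:3],v[3])
E
python3 go.py 0.5806 -0.1577 0.2 -19.5
python3 - <<'E'
from h import *
np.set_printoptions(precision=4,suppress=True)
print(plane("side",(236,285.5),.006),plane("side",(236,284.8),.006),tri((236,285),(214.15,189.4)), plane("side",(234,266),.06),proj("side",(.657,.156,.06)),proj("top",(.657,.156,.06)))
E
```

```text
t 0.1 p [0.1725 0.6001 0.2305] yaw 163.98 grip 0.0854 F [ 0.4 -0.3 -0. ] q [-1.26  0.69 -0.19  1.57  0.16  0.9  -0.22]
shift [-601.4 -615.7   31.7] turn [-2.0000e-02 -1.5000e-01 -1.7652e+02]
[0.657  0.1636 0.006 ] [0.6572 0.1616 0.006 ] (array([0.6587, 0.1569, 0.0006]), np.float64(0.001017739711078718)) [0.6572 0.1632 0.06  ] [234.5658 263.4647] [210.9396 184.7186]
```

play_rows(
  plan=[
    {"x": -50, "y": -12, "rz": 8},
    {"x": -75, "y": -45, "rz": 16},
    {"x": -100, "y": -75, "rz": 24},
    {"x": -120, "y": -105, "rz": 31},
    {"x": -140, "y": -140, "rz": 39},
  ],
)

```text
invalid input
```

```bash
python3 go.py 0.5806 -0.1577 0.2 -19.5
```

```text
t 0.1 p [0.1725 0.6001 0.2305] yaw 163.98 grip 0.0854 F [ 0.4 -0.3 -0. ] q [-1.26  0.69 -0.19  1.57  0.16  0.9  -0.22]
shift [-601.4 -615.7   31.7] turn [-2.0000e-02 -1.5000e-01 -1.7652e+02]
```

play_rows(
  plan=[
    {"x": -35, "y": -30, "z": 0, "rx": 0, "ry": 0, "rz": 8, "fingers": 85},
    {"x": -65, "y": -60, "z": 0, "rx": 0, "ry": 0, "rz": 16, "fingers": 85},
    {"x": -90, "y": -90, "z": 0, "rx": 0, "ry": 0, "rz": 24, "fingers": 85},
    {"x": -120, "y": -120, "z": 0, "rx": 0, "ry": 0, "rz": 31, "fingers": 85},
    {"x": -145, "y": -145, "z": 0, "rx": 0, "ry": 0, "rz": 39, "fingers": 85},
  ],
  force=60,
)

```text
t: 0.6
ee_pos: [0.2727, 0.4187, 0.2311]
ee_rot: [1.46, 2.781, -0.002]
contact_force: [0.8, -0.4, 0.2]
grip_width: 0.085
```

```bash
python3 go.py 0.5806 -0.1577 0.2 -19.5
```

```text
t 0.6 p [0.2727 0.4187 0.2311] yaw 124.6 grip 0.085 F [ 0.8 -0.4  0.2] q [-1.07  0.53 -0.02  1.94  0.02  0.68 -0.5 ]
shift [-649.2  -73.9   31.9] turn [6.000e-02 9.000e-02 1.441e+02]
```

play_rows(
  plan=[
    {"x": -35, "y": -4, "z": 0, "rx": 0, "ry": 0, "rz": 8, "fingers": 85},
    {"x": -75, "y": -8, "z": 0, "rx": 0, "ry": 0, "rz": 16, "fingers": 85},
    {"x": -115, "y": -12, "z": 0, "rx": 0, "ry": 0, "rz": 24, "fingers": 85},
    {"x": -155, "y": -16, "z": 0, "rx": 0, "ry": 0, "rz": 32, "fingers": 85},
    {"x": -195, "y": -20, "z": 0, "rx": 0, "ry": 0, "rz": 40, "fingers": 85},
  ],
)

```text
t: 1.1
ee_pos: [0.3677, 0.2486, 0.2312]
ee_rot: [-2.322, -2.116, 0.0]
contact_force: [0.8, -0.1, -0.7]
grip_width: 0.0851
```

```bash
python3 go.py 0.5806 -0.1577 0.2 -19.5
```

```text
t 1.1 p [0.3677 0.2486 0.2312] yaw 84.67 grip 0.0851 F [ 0.8 -0.1 -0.7] q [-0.81  0.47  0.16  2.1  -0.13  0.59 -0.65]
shift [-384.7  249.8   31.2] turn [-0.0000e+00  1.0000e-02  1.0417e+02]
```

play_rows(
  plan=[
    {"x": -35, "y": 22, "z": 0, "rx": 0, "ry": 0, "rz": 8, "fingers": 85},
    {"x": -70, "y": 45, "z": 0, "rx": 0, "ry": 0, "rz": 16, "fingers": 85},
    {"x": -105, "y": 68, "z": 0, "rx": 0, "ry": 0, "rz": 24, "fingers": 85},
    {"x": -140, "y": 91, "z": 0, "rx": 0, "ry": 0, "rz": 32, "fingers": 85},
    {"x": -175, "y": 114, "z": 0, "rx": 0, "ry": 0, "rz": 40, "fingers": 85},
  ],
)

```text
t: 1.6
ee_pos: [0.4659, 0.0643, 0.2312]
ee_rot: [-2.906, -1.194, 0.0]
contact_force: [1.1, 0.2, 0.0]
grip_width: 0.0852
```

```bash
python3 go.py 0.5806 -0.1577 0.2 -19.5
```

```text
t 1.6 p [0.4659 0.0643 0.2312] yaw 44.66 grip 0.0852 F [1.1 0.2 0. ] q [-0.45  0.51  0.33  2.03 -0.28  0.64 -0.73]
shift [-74.4 238.5  31.1] turn [-2.000e-02  2.000e-02  6.416e+01]
```

play_rows(
  plan=[
    {"x": -12, "y": 40, "z": 0, "rx": 0, "ry": 0, "rz": 8, "fingers": 85},
    {"x": -24, "y": 80, "z": 5, "rx": 0, "ry": 0, "rz": 16, "fingers": 85},
    {"x": -36, "y": 120, "z": 10, "rx": 0, "ry": 0, "rz": 24, "fingers": 85},
    {"x": -48, "y": 160, "z": 20, "rx": 0, "ry": 0, "rz": 32, "fingers": 85},
    {"x": -62, "y": 200, "z": 30, "rx": 0, "ry": 0, "rz": 40, "fingers": 85},
  ],
)

```text
t: 2.1
ee_pos: [0.5637, -0.1206, 0.2007]
ee_rot: [-3.138, -0.129, -0.0]
contact_force: [0.5, -0.1, -0.6]
grip_width: 0.0852
```

```bash
python3 go.py 0.5806 -0.1577 0.2 -19.5
```

```text
t 2.1 p [ 0.5637 -0.1206  0.2007] yaw 4.69 grip 0.0852 F [ 0.5 -0.1 -0.6] q [-0.14  0.71  0.49  1.77 -0.46  0.77 -0.92]
shift [13.8 38.4  0.7] turn [-0.04  0.   24.19]
```

play_rows(
  plan=[
    {"x": 5, "y": 13, "z": 0, "rx": 0, "ry": 0, "rz": 8, "fingers": 85},
    {"x": 9, "y": 26, "z": 10, "rx": 0, "ry": 0, "rz": 16, "fingers": 85},
    {"x": 14, "y": 38.5, "z": 30, "rx": 0, "ry": 0, "rz": 24.2, "fingers": 85},
    {"x": 14, "y": 38.5, "z": 70, "rx": 0, "ry": 0, "rz": 24.2, "fingers": 85},
    {"x": 14, "y": 38.5, "z": 100, "rx": 0, "ry": 0, "rz": 24.2, "fingers": 85},
  ],
)

```text
t: 2.6
ee_pos: [0.5797, -0.1566, 0.0991]
ee_rot: [-3.097, 0.525, 0.002]
contact_force: [0.1, -0.3, -0.2]
grip_width: 0.0848
```

```bash
python3 go.py 0.5806 -0.1577 0.006 -19.5
python3 - <<'E'
from rig import *
import cv2
for n in("side","top"): cv2.imwrite(f"pics/{n}1.png",snapshot(n))
t=cv2.imread("pics/top1.png");cv2.imwrite("pics/t1z.png",cv2.resize(t[140:290,170:370],None,fx=4,fy=4))
E
```

```text
t 2.6 p [ 0.5797 -0.1566  0.0991] yaw -19.25 grip 0.0848 F [ 0.1 -0.3 -0.2] q [-0.08  0.9   0.49  1.77 -0.66  0.65 -1.11]
shift [ 1.4  0.7 93.1] turn [0.01 0.09 0.25]
```

View pics/side1.png

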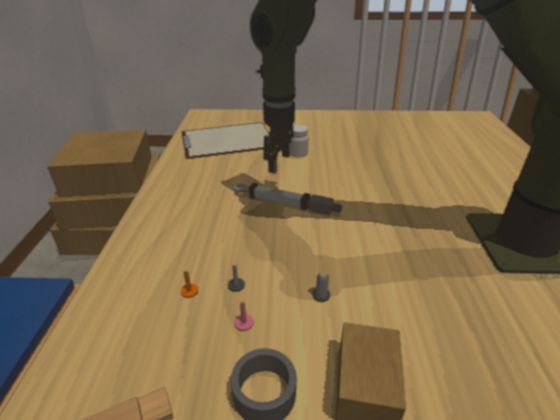

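play_rows(
  plan=[
    {"x": 1, "y": 1, "z": 30, "rx": 0, "ry": 0, "rz": 0, "fingers": 85},
    {"x": 1, "y": 1, "z": 60, "rx": 0, "ry": 0, "rz": 0, "fingers": 85},
    {"x": 1, "y": 1, "z": 83, "rx": 0, "ry": 0, "rz": 0, "fingers": 70},
    {"x": 1, "y": 1, "z": 92, "rx": 0, "ry": 0, "rz": 0, "fingers": 50},
    {"x": 1, "y": 1, "z": 92, "rx": 0, "ry": 0, "rz": 0, "fingers": 40},
  ],
  force=60,
)

```text
t: 3.2
ee_pos: [0.5809, -0.1579, 0.0094]
ee_rot: [-3.097, 0.524, 0.001]
contact_force: [1.0, 0.7, -0.4]
grip_width: 0.0438
```

play_rows(
  plan=[
    {"x": 0, "y": 0, "z": 0, "rx": 0, "ry": 0, "rz": 0, "fingers": 20},
    {"x": 0, "y": 0, "z": 0, "rx": 0, "ry": 0, "rz": 0, "fingers": 20},
    {"x": 0, "y": 0, "z": 0, "rx": 0, "ry": 0, "rz": 0, "fingers": 20},
    {"x": 0, "y": 0, "z": 0, "rx": 0, "ry": 0, "rz": 0, "fingers": 20},
    {"x": 0, "y": 0, "z": 0, "rx": 0, "ry": 0, "rz": 0, "fingers": 20},
  ],
  force=60,
)

```text
t: 3.7
ee_pos: [0.582, -0.1586, 0.011]
ee_rot: [3.097, -0.525, 0.005]
contact_force: [-0.5, -0.1, 5.6]
grip_width: 0.0268
```

```bash
python3 go.py 0.5806 -0.1577 0.12 -19.5
```

```text
t 3.7 p [ 0.582  -0.1586  0.011 ] yaw -19.23 grip 0.0268 F [-0.5 -0.1  5.6] q [-0.02  1.02  0.38  1.78 -0.74  0.49 -1.04]
shift [  -1.3   -0.4 -109. ] turn [-0.   -0.17  0.27]
```

play_rows(
  plan=[
    {"x": 0, "y": 0, "z": -15, "rx": 0, "ry": 0, "rz": 0, "fingers": 20},
    {"x": 0, "y": 0, "z": -35, "rx": 0, "ry": 0, "rz": 0, "fingers": 20},
    {"x": 0, "y": 0, "z": -60, "rx": 0, "ry": 0, "rz": 0, "fingers": 20},
    {"x": 0, "y": 0, "z": -85, "rx": 0, "ry": 0, "rz": -2, "fingers": 20},
    {"x": 0, "y": 0, "z": -100, "rx": 0, "ry": 0, "rz": -5, "fingers": 20},
  ],
)

```text
t: 4.2
ee_pos: [0.5814, -0.1581, 0.1119]
ee_rot: [3.117, -0.386, 0.003]
contact_force: [-0.7, -0.3, -2.6]
grip_width: 0.0268
```

```bash
python3 go.py 0.619 0.05 0.11 70;python3 - <<'E'
from rig import *
import cv2
for n in("side","top"): cv2.imwrite(f"pics/{n}2.png",snapshot(n))
t=cv2.imread("pics/side2.png");cv2.imwrite("pics/s2z.png",cv2.resize(t[100:310,170:400],None,fx=3,fy=3))
E
```

```text
t 4.2 p [ 0.5814 -0.1581  0.1119] yaw -14.13 grip 0.0268 F [-0.7 -0.3 -2.6] q [-0.08  0.88  0.49  1.76 -0.62  0.66 -1.05]
shift [ -14.3 -211.     1.8] turn [ 1.000e-01 -8.000e-02 -8.413e+01]
```

View pics/s2z.png

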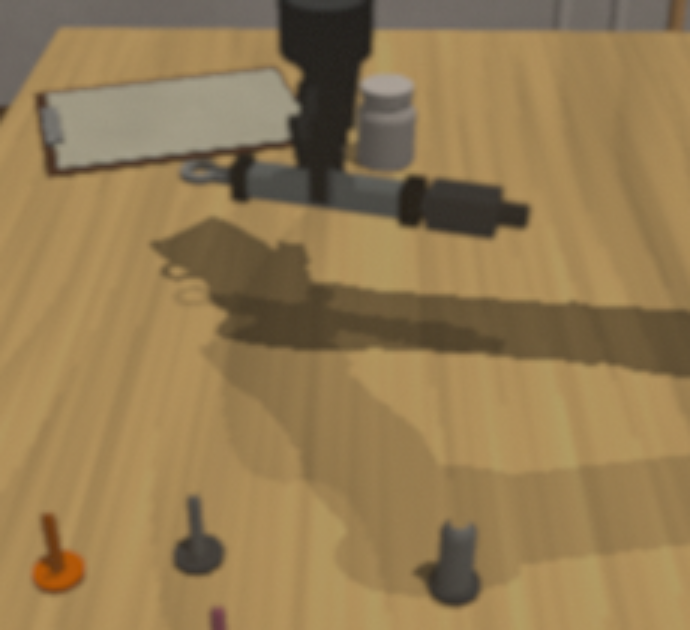

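play_rows(
  plan=[
    {"x": -1, "y": -20, "z": 0, "rx": 0, "ry": 0, "rz": -8, "fingers": 20},
    {"x": -2, "y": -40, "z": 0, "rx": 0, "ry": 0, "rz": -16, "fingers": 20},
    {"x": -4, "y": -60, "z": 0, "rx": 0, "ry": 0, "rz": -24, "fingers": 20},
    {"x": -5, "y": -80, "z": 0, "rx": 0, "ry": 0, "rz": -32, "fingers": 20},
    {"x": -7, "y": -100, "z": 0, "rx": 0, "ry": 0, "rz": -40, "fingers": 20},
  ],
)

```text
t: 4.8
ee_pos: [0.598, -0.0582, 0.1085]
ee_rot: [-3.06, -0.707, 0.003]
contact_force: [0.5, -0.7, -4.0]
grip_width: 0.0267
```

```bash
python3 go.py 0.619 0.05 0.105 70
```

```text
t 4.8 p [ 0.598  -0.0582  0.1085] yaw 26.02 grip 0.0267 F [ 0.5 -0.7 -4. ] q [-0.16  0.85  0.32  1.76 -0.43  0.61 -0.7 ]
shift [ 66.4 -88.    3.5] turn [ -0.1    0.05 -43.98]
```

play_rows(
  plan=[
    {"x": 12, "y": -18, "z": 0, "rx": 0, "ry": 0, "rz": -8, "fingers": 20},
    {"x": 24, "y": -36, "z": 0, "rx": 0, "ry": 0, "rz": -16, "fingers": 20},
    {"x": 36, "y": -54, "z": 0, "rx": 0, "ry": 0, "rz": -24, "fingers": 20},
    {"x": 50, "y": -70, "z": 0, "rx": 0, "ry": 0, "rz": -32, "fingers": 20},
    {"x": 60, "y": -84, "z": 0, "rx": 0, "ry": 0, "rz": -40, "fingers": 20},
  ],
)

```text
t: 5.3
ee_pos: [0.6155, 0.0443, 0.1084]
ee_rot: [-2.632, -1.712, 0.002]
contact_force: [0.3, -0.1, -3.4]
grip_width: 0.0268
```

play_rows(
  plan=[
    {"x": 2, "y": -4, "z": 2, "rx": 0, "ry": 0, "rz": -4, "fingers": 20},
    {"x": 2, "y": -4, "z": 2, "rx": 0, "ry": 0, "rz": -4, "fingers": 20},
    {"x": 2, "y": -4, "z": 2, "rx": 0, "ry": 0, "rz": -4, "fingers": 20},
  ],
)

```text
t: 5.6
ee_pos: [0.6125, 0.0451, 0.1067]
ee_rot: [-2.579, -1.792, 0.003]
contact_force: [0.8, -0.1, -2.7]
grip_width: 0.0272
```

```bash
python3 go.py 0.619 0.05 0.105 70;python3 - <<'E'
from rig import *
import cv2
for n in("side","top"): cv2.imwrite(f"pics/{n}3.png",snapshot(n))
t=cv2.imread("pics/side3.png");cv2.imwrite("pics/s3z.png",cv2.resize(t[180:310,170:340],None,fx=4.5,fy=4.5,interpolation=2))
t=cv2.imread("pics/top3.png");cv2.imwrite("pics/t3z.png",cv2.resize(t[140:260,170:340],None,fx=4.5,fy=4.5,interpolation=2))
E
```

```text
t 5.6 p [0.6125 0.0451 0.1067] yaw 69.59 grip 0.0272 F [ 0.8 -0.1 -2.7] q [-0.23  0.84  0.15  1.71 -0.19  0.6  -0.33]
shift [6.8 4.4 1.6] turn [-0.09  0.07 -0.41]
```

View pics/s3z.png

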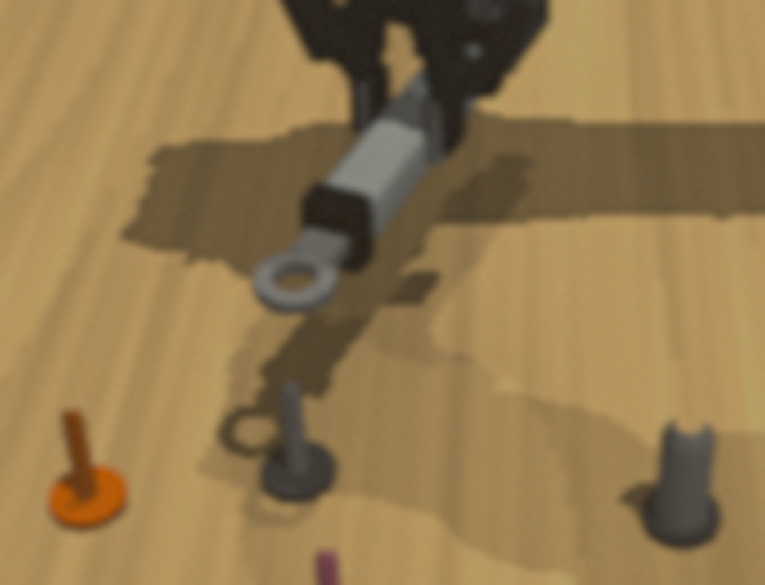

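View pics/t3z.png

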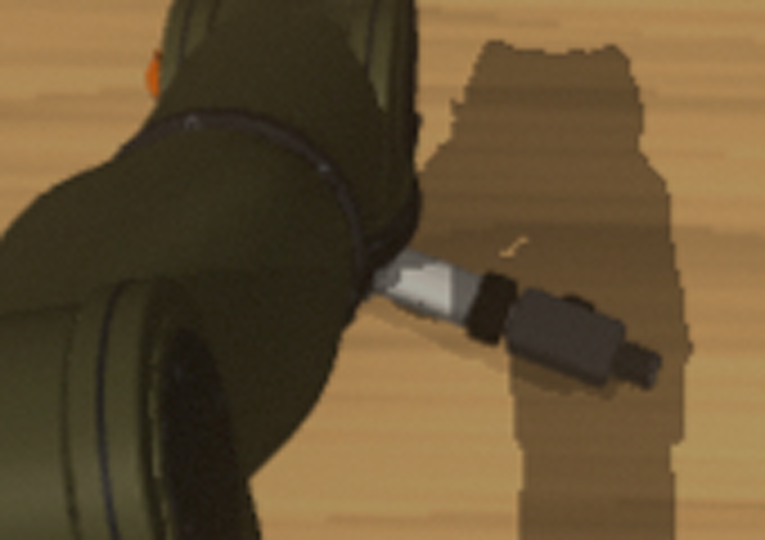

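Run:
```python
from h import *
np.set_printoptions(precision=4,suppress=True)
U=8
def up(im,x0,y0,w,h):
    c=im[y0:y0+h,x0:x0+w];return cv2.resize(c,(w*U,h*U),interpolation=cv2.INTER_CUBIC)
def back(p,x0,y0): return ((p[0]+.5)/U-.5+x0,(p[1]+.5)/U-.5+y0)
# foot side
for f in("side0","side2","side3"):
    im=cv2.imread(f"pics/{f}.png");x0,y0=222,262
    c=up(im,x0,y0,28,36);h=cv2.cvtColor(c,cv2.COLOR_BGR2HSV)
    m=(h[...,1]<95).astype(np.uint8)
    k,l,st,ce=cv2.connectedComponentsWithStats(m);i=1+np.argmax(st[1:,4]);M=(l==i)
    ys,xs=np.nonzero(M);W=[(xs[ys==y].max()-xs[ys==y].min()) if (ys==y).any() else 0 for y in range(M.shape[0])]
    b=back((st[i,0],st[i,1]),x0,y0);e=back((st[i,0]+st[i,2]-1,st[i,1]+st[i,3]-1),x0,y0)
    foot=[(x,y) for y in range(M.shape[0]) if W[y]>60 for x in (xs[ys==y].min(),xs[ys==y].max())]
    el=cv2.fitEllipse(np.array(foot,np.float32)); ec=back(el[0],x0,y0)
    print(f,"bbox",b,e,"ell",ec,np.array(el[1])/U,"->",plane("side",ec,.004), "bottom pt exp for y")
    top=ys.min();r=[xs[ys==y].mean() for y in range(top,top+80,16)];print("post cols",[round(back((q,0),x0,y0)[0],2) for q in r], "tip",plane("side",(back((r[0],0),x0,y0)[0],b[1]),.06))
    cv2.imwrite(f"pics/fm_{f}.png",np.hstack([c,cv2.cvtColor(M.astype(np.uint8)*255,cv2.COLOR_GRAY2BGR)]))
for f in("top0","top1"):
    im=cv2.imread(f"pics/{f}.png");x0,y0=200,176
    c=up(im,x0,y0,28,28);h=cv2.cvtColor(c,cv2.COLOR_BGR2HSV)
    m=(h[...,1]<95).astype(np.uint8)
    k,l,st,ce=cv2.connectedComponentsWithStats(m);i=1+np.argmax(st[1:,4]);M=(l==i)
    cc=max(cv2.findContours(M.astype(np.uint8),0,1)[0],key=len);(q,r)=cv2.minEnclosingCircle(cc);el=cv2.fitEllipse(cc)
    print(f,back(q,x0,y0),r/U,"ell",back(el[0],x0,y0),np.array(el[1])/U,plane("top",back(el[0],x0,y0),.004))
    cv2.imwrite(f"pics/fm_{f}.png",np.hstack([c,cv2.cvtColor(M.astype(np.uint8)*255,cv2.COLOR_GRAY2BGR)]))
# eye in side3
im=cv2.imread("pics/side3.png");x0,y0=220,230
c=up(im,x0,y0,32,22);h=cv2.cvtColor(c,cv2.COLOR_BGR2HSV);m=(h[...,1]<80).astype(np.uint8)
k,l,st,ce=cv2.connectedComponentsWithStats(1-m,connectivity=4)
for i in range(1,k): print("hole",st[i],back(ce[i],x0,y0),plane("side",back(ce[i],x0,y0),.1137))
cv2.imwrite("pics/eye3.png",np.hstack([c,cv2.cvtColor(m*255,cv2.COLOR_GRAY2BGR)]))
cv2.imwrite("pics/fm.png",np.vstack([cv2.imread("pics/fm_side2.png"),cv2.imread("pics/fm_top1.png")]))
```

```text
side0 bbox (np.float64(227.6875), np.float64(264.9375)) (np.float64(243.9375), np.float64(290.6875)) ell (235.81637001037598, 284.3395252227783) [12.527  16.4655] -> [0.6581 0.1585 0.004 ] bottom pt exp for y
post cols [np.float64(234.19), np.float64(234.19), np.float64(234.38), np.float64(234.56), np.float64(234.81)] tip [0.6572 0.1602 0.06  ]
side2 bbox (np.float64(227.6875), np.float64(264.8125)) (np.float64(243.9375), np.float64(290.6875)) ell (235.81610679626465, 284.32723236083984) [12.666  16.3558] -> [0.6581 0.1584 0.004 ] bottom pt exp for y
post cols [np.float64(234.56), np.float64(234.31), np.float64(234.44), np.float64(234.62), np.float64(234.75)] tip [0.6565 0.1598 0.06  ]
side3 bbox (np.float64(227.6875), np.float64(263.9375)) (np.float64(243.9375), np.float64(290.6875)) ell (235.75675868988037, 284.21239471435547) [13.18   16.4042] -> [0.6583 0.1581 0.004 ] bottom pt exp for y
post cols [np.float64(234.49), np.float64(234.19), np.float64(234.06), np.float64(234.12), np.float64(234.31)] tip [0.657  0.1573 0.06  ]
top0 (213.7998867034912, 189.3006181716919) 6.02133607864
[... 555 characters left out ...]
[194   0  13   4  42] (np.float64(244.60119047619048), np.float64(229.70833333333334)) [0.6384 0.116  0.1137]
hole [190   2   1   1   1] (np.float64(243.3125), np.float64(229.8125)) [0.6409 0.1164 0.1137]
hole [192   2   1   2   2] (np.float64(243.5625), np.float64(229.875)) [0.6404 0.1166 0.1137]
hole [208   3   1   2   2] (np.float64(245.5625), np.float64(230.0)) [0.6364 0.1169 0.1137]
hole [246  15   1   1   1] (np.float64(250.3125), np.float64(231.4375)) [0.6266 0.1212 0.1137]
hole [230  25   1   1   1] (np.float64(248.3125), np.float64(232.6875)) [0.6301 0.1252 0.1137]
hole [  95   85   59   29 1294] (np.float64(235.10500386398763), np.float64(241.92948222565687)) [0.6524 0.1539 0.1137]
```

View pics/fm.png

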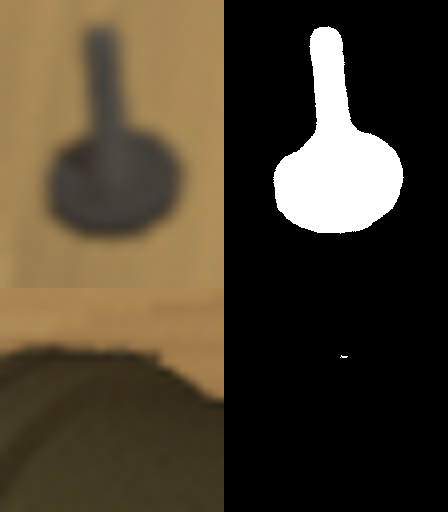

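View pics/eye3.png

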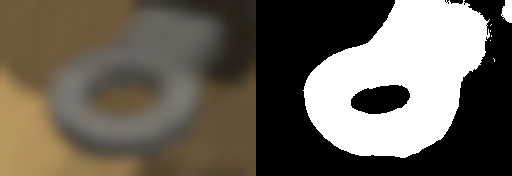

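play_rows(
  plan=[
    {"x": 3, "y": 2, "z": 8, "rx": 0, "ry": 0, "rz": 0, "fingers": 20},
    {"x": 7, "y": 3.6, "z": 18, "rx": 0, "ry": 0, "rz": 0, "fingers": 20},
    {"x": 7, "y": 3.6, "z": 30, "rx": 0, "ry": 0, "rz": 0, "fingers": 20},
    {"x": 7, "y": 3.6, "z": 38, "rx": 0, "ry": 0, "rz": 0, "fingers": 20},
    {"x": 7, "y": 3.6, "z": 38, "rx": 0, "ry": 0, "rz": 0, "fingers": 20},
  ],
)

```text
t: 6.2
ee_pos: [0.6176, 0.0511, 0.0673]
ee_rot: [-2.576, -1.796, 0.005]
contact_force: [0.0, -0.3, -3.0]
grip_width: 0.0266
```

```bash
python3 go.py 0.619 0.05 0.105 70;python3 - <<'E'
from rig import *
import cv2
for n in("side","top"): cv2.imwrite(f"pics/{n}4.png",snapshot(n))
t=cv2.imread("pics/side4.png");cv2.imwrite("pics/s4z.png",cv2.resize(t[230:300,190:280],None,fx=8,fy=8,interpolation=2))
E
```

```text
t 6.2 p [0.6176 0.0511 0.0673] yaw 69.77 grip 0.0266 F [ 0.  -0.3 -3. ] q [-0.23  0.91  0.13  1.7  -0.2   0.55 -0.33]
shift [ -0.6   1.5 -37.7] turn [-0.2   0.1  -0.23]
```

View pics/s4z.png

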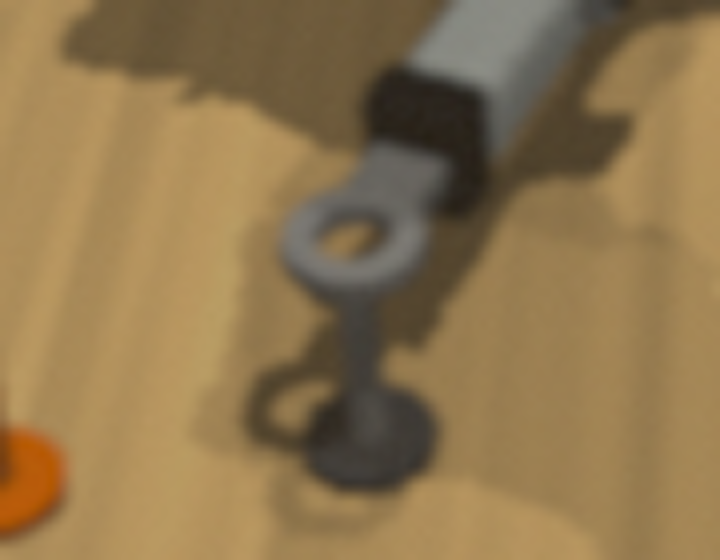

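Run:
```python
from h import *
np.set_printoptions(precision=4,suppress=True)
im=cv2.imread("pics/side4.png");U=8;x0,y0=222,250
c=cv2.resize(im[y0:y0+24,x0:x0+26],None,fx=U,fy=U,interpolation=2);h=cv2.cvtColor(c,cv2.COLOR_BGR2HSV)
m=((h[...,1]>85)).astype(np.uint8);k,l,st,ce=cv2.connectedComponentsWithStats(m,connectivity=4)
for i in range(1,k):
  if st[i,4]>100:
    p=((ce[i][0]+.5)/U-.5+x0,(ce[i][1]+.5)/U-.5+y0);print(st[i],p,[plane("side",p,z) for z in(.072,.0743,.076)])
for z in(.06,.0743):print(z,proj("side",(.658,.158,z)))
```

```text
[    0     0   101   192 11025] (np.float64(225.88374716553287), np.float64(261.89581065759637)) [array([0.6719, 0.1648, 0.072 ]), array([0.6714, 0.1673, 0.0743]), array([0.6709, 0.1691, 0.076 ])]
[ 122   38   86  154 8076] (np.float64(243.43777860326895), np.float64(266.47294452699356)) [array([0.6365, 0.1765, 0.072 ]), array([0.6361, 0.1789, 0.0743]), array([0.6358, 0.1807, 0.076 ])]
[  67   63   57   34 1426] (np.float64(233.37289621318374), np.float64(259.4778225806452)) [array([0.6583, 0.1575, 0.072 ]), array([0.6578, 0.16  , 0.0743]), array([0.6574, 0.1619, 0.076 ])]
0.06 [233.9303 264.1553]
0.0743 [233.3996 258.7665]
```

play_rows(
  plan=[
    {"x": -0.5, "y": 0.5, "z": 5, "rx": 0, "ry": 0, "rz": 0, "fingers": 20},
    {"x": -0.5, "y": 0.5, "z": 10, "rx": 0, "ry": 0, "rz": 0, "fingers": 20},
    {"x": -0.5, "y": 0.5, "z": 15, "rx": 0, "ry": 0, "rz": 0, "fingers": 20},
    {"x": -0.5, "y": 0.5, "z": 20, "rx": 0, "ry": 0, "rz": 0, "fingers": 20},
    {"x": -0.5, "y": 0.5, "z": 22, "rx": 0, "ry": 0, "rz": 0, "fingers": 20},
  ],
)

```text
t: 6.8
ee_pos: [0.619, 0.0506, 0.0465]
ee_rot: [-2.576, -1.797, 0.001]
contact_force: [-0.6, 0.3, -2.4]
grip_width: 0.0268
```

```bash
python3 go.py 0.6178 0.051 0.012 70;python3 - <<'E'
from rig import *
import cv2
for n in("side",): cv2.imwrite(f"pics/{n}5.png",snapshot(n))
t=cv2.imread("pics/side5.png");cv2.imwrite("pics/s5z.png",cv2.resize(t[230:300,190:280],None,fx=8,fy=8,interpolation=2))
E
```

```text
t 6.8 p [0.619  0.0506 0.0465] yaw 69.78 grip 0.0268 F [-0.6  0.3 -2.4] q [-0.22  0.94  0.12  1.71 -0.2   0.51 -0.32]
shift [-0.  -1.2 34.5] turn [-0.06  0.02 -0.22]
```

View pics/s5z.png

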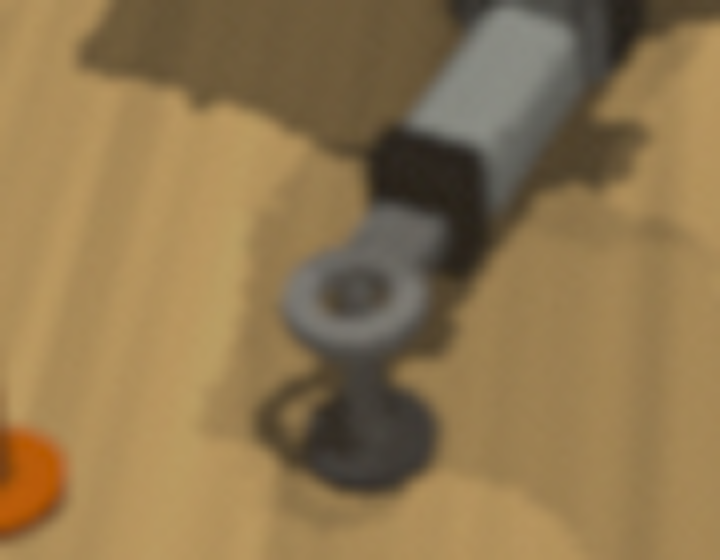

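play_rows(
  plan=[
    {"x": 0, "y": 0, "z": 7, "rx": 0, "ry": 0, "rz": 0, "fingers": 20},
    {"x": 0, "y": 0, "z": 14, "rx": 0, "ry": 0, "rz": 0, "fingers": 20},
    {"x": 0, "y": 0, "z": 21, "rx": 0, "ry": 0, "rz": 0, "fingers": 20},
    {"x": 0, "y": 0, "z": 27, "rx": 0, "ry": 0, "rz": 0, "fingers": 20},
    {"x": 0, "y": 0, "z": 31, "rx": 0, "ry": 0, "rz": 0, "fingers": 20},
  ],
)

```text
t: 7.35
ee_pos: [0.6191, 0.0505, 0.0154]
ee_rot: [-2.577, -1.797, 0.001]
contact_force: [0.6, 0.0, -4.5]
grip_width: 0.0268
```

play_rows(
  plan=[
    {"x": 0, "y": 0, "z": 1, "rx": 0, "ry": 0, "rz": 0, "fingers": 20},
    {"x": 0, "y": 0, "z": 3, "rx": 0, "ry": 0, "rz": 0, "fingers": 20},
    {"x": 0, "y": 0, "z": 3, "rx": 0, "ry": 0, "rz": 0, "fingers": 20},
  ],
)

```text
t: 7.65
ee_pos: [0.6195, 0.0506, 0.0132]
ee_rot: [-2.577, -1.797, -0.0]
contact_force: [0.2, -0.5, -2.7]
grip_width: 0.0267
```

```bash
python3 go.py 0.6178 0.051 0.012 70
```

```text
t 7.65 p [0.6195 0.0506 0.0132] yaw 69.77 grip 0.0267 F [ 0.2 -0.5 -2.7] q [-0.22  0.99  0.11  1.71 -0.21  0.45 -0.32]
shift [-0.2 -1.8  1.2] turn [ 0.   -0.01 -0.23]
```

play_rows(
  plan=[
    {"x": 0, "y": 0, "z": 2, "rx": 0, "ry": 0, "rz": 0, "fingers": 20},
    {"x": 0, "y": 0, "z": 3, "rx": 0, "ry": 0, "rz": 0, "fingers": 20},
    {"x": 0, "y": 0, "z": 3, "rx": 0, "ry": 0, "rz": 0, "fingers": 20},
  ],
)

```text
t: 7.95
ee_pos: [0.6197, 0.0506, 0.011]
ee_rot: [2.577, 1.797, 0.001]
contact_force: [-2.0, -0.1, 3.1]
grip_width: 0.0267
```

play_rows(
  plan=[
    {"x": 0, "y": 0, "z": 0, "rx": 0, "ry": 0, "rz": 0, "fingers": 50},
    {"x": 0, "y": 0, "z": 0, "rx": 0, "ry": 0, "rz": 0, "fingers": 60},
    {"x": 0, "y": 0, "z": -4, "rx": 0, "ry": 0, "rz": 0, "fingers": 70},
    {"x": 0, "y": 0, "z": -12, "rx": 0, "ry": 0, "rz": 0, "fingers": 70},
    {"x": 0, "y": 0, "z": -40, "rx": 0, "ry": 0, "rz": 0, "fingers": 70},
  ],
)

```text
t: 8.45
ee_pos: [0.6175, 0.0505, 0.049]
ee_rot: [-2.575, -1.795, 0.006]
contact_force: [-0.2, -0.4, -0.5]
grip_width: 0.0703
```

play_rows(
  plan=[
    {"x": -25, "y": 0, "z": -35, "rx": 0, "ry": 0, "rz": 0, "fingers": 70},
    {"x": -60, "y": 0, "z": -50, "rx": 0, "ry": 0, "rz": 0, "fingers": 70},
    {"x": -100, "y": 0, "z": -50, "rx": 0, "ry": 0, "rz": 0, "fingers": 70},
    {"x": -119, "y": 0, "z": -50, "rx": 0, "ry": 0, "rz": 0, "fingers": 70},
    {"x": -119, "y": 0, "z": -50, "rx": 0, "ry": 0, "rz": 0, "fingers": 70},
  ],
)

```text
t: 8.95
ee_pos: [0.5771, -0.0661, 0.1014]
ee_rot: [2.581, 1.787, -0.003]
contact_force: [0.6, -0.6, -0.8]
grip_width: 0.0701
```

```bash
python3 go.py 0.578 -0.0599 0.012 70;python3 - <<'E'
from rig import *
import cv2,numpy as np
for n in("side","top"): cv2.imwrite(f"pics/{n}6.png",snapshot(n))
t=cv2.imread("pics/side6.png");u=cv2.imread("pics/top6.png")
cv2.imwrite("pics/z6.png",np.vstack([cv2.resize(t[170:310,200:360],None,fx=3,fy=3,interpolation=2)[:280],cv2.resize(u[160:260,190:350],None,fx=3,fy=3,interpolation=2)]))
cv2.imwrite("pics/z6s.png",cv2.resize(t[170:310,200:360],None,fx=4,fy=4,interpolation=2))
cv2.imwrite("pics/z6t.png",cv2.resize(u[150:270,190:350],None,fx=4,fy=4,interpolation=2))
E
```

```text
t 8.95 p [ 0.5771 -0.0661  0.1014] yaw 69.39 grip 0.0701 F [ 0.6 -0.6 -0.8] q [-0.03  0.82  0.11  1.82 -0.16  0.52 -0.18]
shift [ 6.4 -1.4 89.4] turn [ 0.05  0.17 -0.61]
```

View pics/z6s.png

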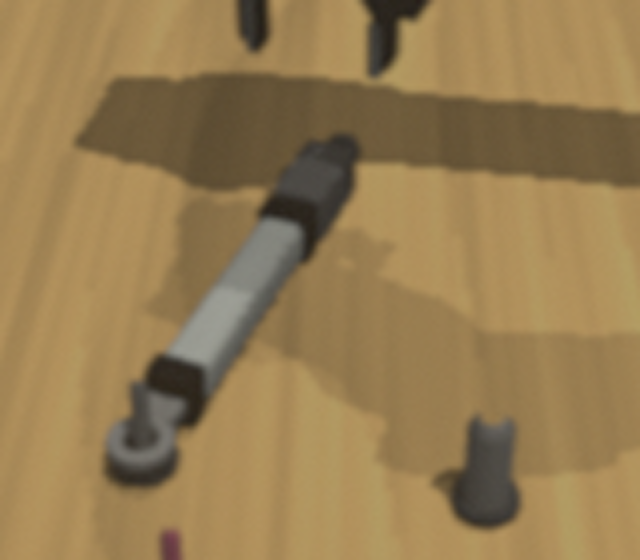

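View pics/z6t.png

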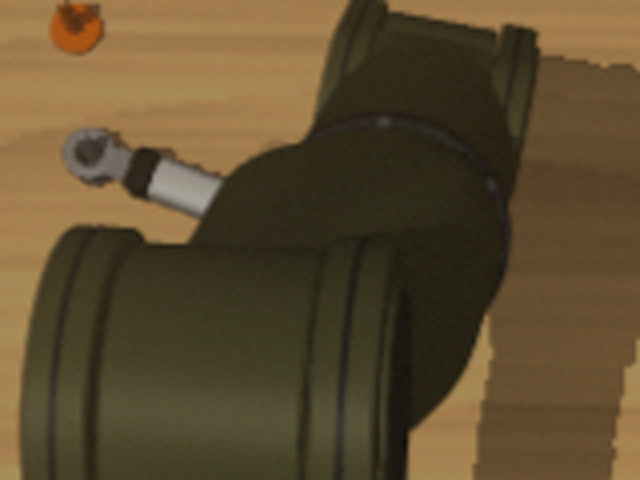

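play_rows(
  plan=[
    {"x": 3, "y": 0, "z": 20, "rx": 0, "ry": 0, "rz": -0.5, "fingers": 70},
    {"x": 5, "y": -0.4, "z": 50, "rx": 0, "ry": 0, "rz": -0.5, "fingers": 70},
    {"x": 5, "y": -0.4, "z": 75, "rx": 0, "ry": 0, "rz": -0.5, "fingers": 70},
    {"x": 5, "y": -0.4, "z": 92, "rx": 0, "ry": 0, "rz": -0.5, "fingers": 70},
    {"x": 5, "y": -0.4, "z": 94, "rx": 0, "ry": 0, "rz": -0.5, "fingers": 65},
  ],
  force=60,
)

```text
t: 9.55
ee_pos: [0.5787, -0.0545, 0.0043]
ee_rot: [-2.565, -1.809, 0.003]
contact_force: [-0.3, -0.5, 0.2]
grip_width: 0.0651
```

```bash
python3 go.py 0.5784 -0.0616 0.008 70;python3 - <<'E'
from rig import *
import cv2,numpy as np
for n in("side",): cv2.imwrite(f"pics/{n}7.png",snapshot(n))
t=cv2.imread("pics/side7.png")
cv2.imwrite("pics/z7s.png",cv2.resize(t[170:310,200:360],None,fx=4,fy=4,interpolation=2))
E
```

```text
t 9.55 p [ 0.5787 -0.0545  0.0043] yaw 70.39 grip 0.0651 F [-0.3 -0.5  0.2] q [-0.02  0.98  0.07  1.83 -0.17  0.34 -0.17]
shift [-6.8  2.1 -3.7] turn [-0.2  -0.01  0.39]
```

View pics/z7s.png

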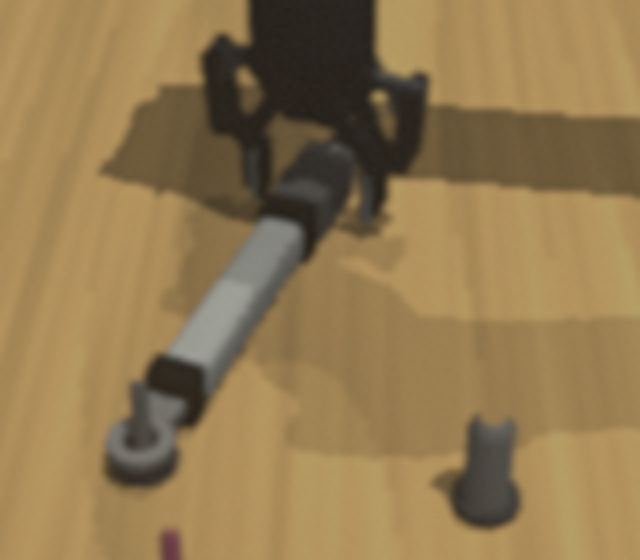

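play_rows(
  plan=[
    {"x": -6.5, "y": 2, "z": -3, "rx": 0, "ry": 0, "rz": 0.3, "fingers": 60},
    {"x": -6.5, "y": 2, "z": -3, "rx": 0, "ry": 0, "rz": 0.3, "fingers": 55},
    {"x": -6.5, "y": 2, "z": -3, "rx": 0, "ry": 0, "rz": 0.3, "fingers": 50},
  ],
)

```text
t: 9.9
ee_pos: [0.5802, -0.0638, 0.0105]
ee_rot: [2.573, 1.799, 0.003]
contact_force: [-0.7, -0.3, -0.2]
grip_width: 0.0503
```

```bash
python3 go.py 0.5784 -0.0616 0.008 70
```

```text
t 9.9 p [ 0.5802 -0.0638  0.0105] yaw 69.91 grip 0.0503 F [-0.7 -0.3 -0.2] q [-0.01  0.97  0.07  1.83 -0.17  0.35 -0.16]
shift [ 1.4 -2.5  2.5] turn [ 0.13 -0.02 -0.09]
```

play_rows(
  plan=[
    {"x": 1.4, "y": -1.5, "z": 2, "rx": 0, "ry": 0, "rz": 0, "fingers": 48},
    {"x": 1.4, "y": -1.5, "z": 2, "rx": 0, "ry": 0, "rz": 0, "fingers": 44},
    {"x": 1.4, "y": -1.5, "z": 2, "rx": 0, "ry": 0, "rz": 0, "fingers": 40},
    {"x": 1.4, "y": -1.5, "z": 2, "rx": 0, "ry": 0, "rz": 0, "fingers": 25},
    {"x": 1.4, "y": -1.5, "z": 2, "rx": 0, "ry": 0, "rz": 0, "fingers": 25},
  ],
  force=70,
)

```text
t: 10.4
ee_pos: [0.5784, -0.0609, 0.0078]
ee_rot: [-2.573, -1.801, -0.0]
contact_force: [-0.7, 0.2, 5.8]
grip_width: 0.0331
```

play_rows(
  plan=[
    {"x": 0, "y": 0, "z": 0, "rx": 0, "ry": 0, "rz": 0, "fingers": 25},
    {"x": 0, "y": 0, "z": 0, "rx": 0, "ry": 0, "rz": 0, "fingers": 25},
    {"x": 0, "y": 0, "z": 0, "rx": 0, "ry": 0, "rz": 0, "fingers": 25},
  ],
  force=70,
)

```text
t: 10.7
ee_pos: [0.5784, -0.0609, 0.0078]
ee_rot: [-2.573, -1.801, -0.0]
contact_force: [-0.8, -0.0, 6.0]
grip_width: 0.0328
```

```bash
python3 go.py 0.5784 -0.0616 0.008 70
```

```text
t 10.7 p [ 0.5784 -0.0609  0.0078] yaw 69.98 grip 0.0328 F [-0.8 -0.   6. ] q [-0.01  0.97  0.07  1.83 -0.17  0.34 -0.16]
shift [-0.6  0.2 -0.2] turn [-0.01 -0.02 -0.02]
```

play_rows(
  plan=[
    {"x": -3, "y": 0, "z": -0.7, "rx": 0, "ry": 0, "rz": 0, "fingers": 25},
    {"x": -7, "y": 0, "z": -0.7, "rx": 0, "ry": 0, "rz": 0, "fingers": 25},
    {"x": -12, "y": 0, "z": -0.7, "rx": 0, "ry": 0, "rz": 0, "fingers": 25},
    {"x": -18, "y": 0, "z": -0.7, "rx": 0, "ry": 0, "rz": 0, "fingers": 25},
    {"x": -24, "y": 0, "z": -0.7, "rx": 0, "ry": 0, "rz": 0, "fingers": 25},
  ],
)

```text
t: 11.2
ee_pos: [0.5709, -0.0816, 0.0079]
ee_rot: [-2.571, -1.803, -0.004]
contact_force: [3.3, 6.1, -0.7]
grip_width: 0.033
```

```bash
python3 go.py 0.5413 -0.1644 0.008 70;python3 - <<'E'
from rig import *
import cv2,numpy as np
for n in("side",): cv2.imwrite(f"pics/{n}8.png",snapshot(n))
t=cv2.imread("pics/side8.png")
cv2.imwrite("pics/z8s.png",cv2.resize(t[170:310,200:360],None,fx=4,fy=4,interpolation=2))
E
```

```text
t 11.2 p [ 0.5709 -0.0816  0.0079] yaw 70.09 grip 0.033 F [ 3.3  6.1 -0.7] q [ 0.03  0.97  0.06  1.85 -0.16  0.33 -0.13]
shift [-87.9   0.4  -0.4] turn [ 0.   -0.19  0.09]
```

View pics/z8s.png

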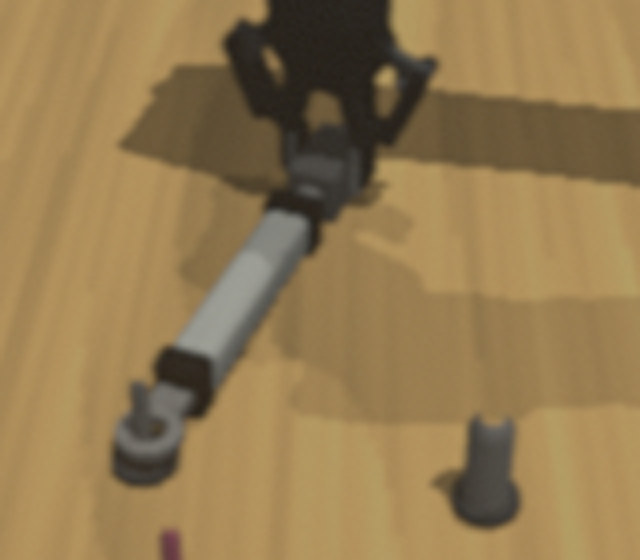

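play_rows(
  plan=[
    {"x": -7, "y": 0, "z": 1, "rx": 0, "ry": 0, "rz": 0, "fingers": 25},
    {"x": -15, "y": 0, "z": 1, "rx": 0, "ry": 0, "rz": 0, "fingers": 25},
    {"x": -23, "y": 0, "z": 1, "rx": 0, "ry": 0, "rz": 0, "fingers": 25},
    {"x": -31, "y": 0, "z": 1, "rx": 0, "ry": 0, "rz": 0, "fingers": 25},
    {"x": -39, "y": 0, "z": 1, "rx": 0, "ry": 0, "rz": 0, "fingers": 25},
  ],
)

```text
t: 11.75
ee_pos: [0.5593, -0.1162, 0.0078]
ee_rot: [-2.568, -1.806, -0.01]
contact_force: [2.8, 10.6, 6.4]
grip_width: 0.0328
```

```bash
python3 go.py 0.5413 -0.1644 0.008 70;python3 - <<'E'
from rig import *
import cv2,numpy as np
for n in("side","top"): cv2.imwrite(f"pics/{n}9.png",snapshot(n))
t=cv2.imread("pics/side9.png");u=cv2.imread("pics/top9.png")
cv2.imwrite("pics/z9s.png",cv2.resize(t[170:310,200:360],None,fx=4,fy=4,interpolation=2))
cv2.imwrite("pics/z9t.png",cv2.resize(u[150:270,190:350],None,fx=4,fy=4,interpolation=2))
E
```

```text
t 11.75 p [ 0.5593 -0.1162  0.0078] yaw 70.22 grip 0.0328 F [ 2.8 10.6  6.4] q [ 0.1   0.96  0.04  1.87 -0.14  0.31 -0.09]
shift [-51.4  -0.6  -0.5] turn [ 0.12 -0.36  0.22]
```

View pics/z9s.png

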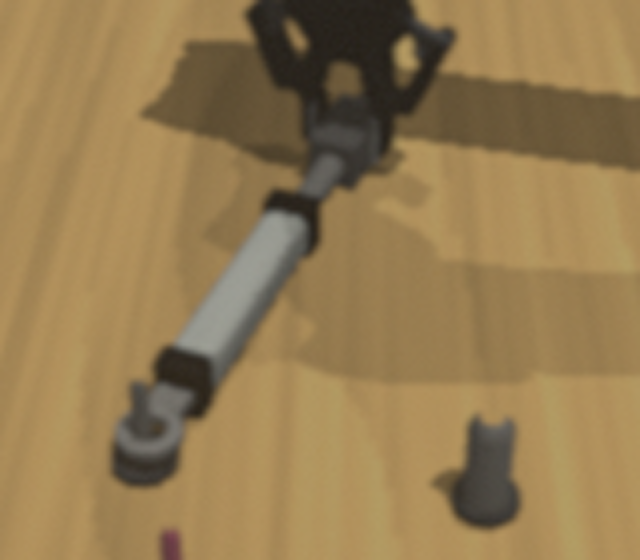

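View pics/z9t.png

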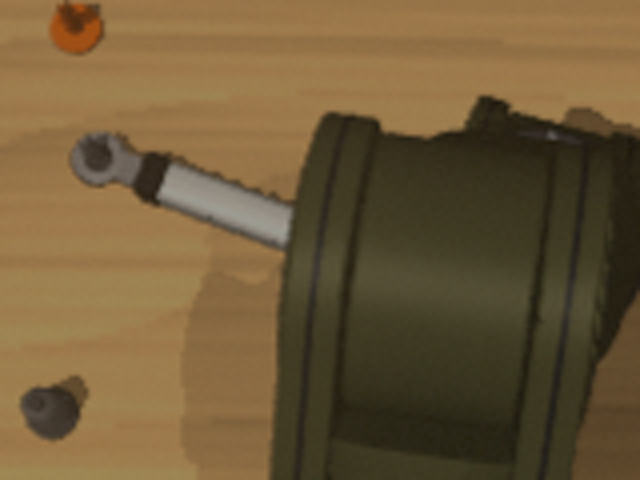

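play_rows(
  plan=[
    {"x": -8, "y": 0, "z": -0.5, "rx": 0, "ry": 0, "rz": 0, "fingers": 25},
    {"x": -17, "y": 0, "z": -0.5, "rx": 0, "ry": 0, "rz": 0, "fingers": 25},
    {"x": -26, "y": 0, "z": -0.5, "rx": 0, "ry": 0, "rz": 0, "fingers": 25},
    {"x": -35, "y": 0, "z": -0.5, "rx": 0, "ry": 0, "rz": 0, "fingers": 25},
    {"x": -42, "y": 0, "z": -0.5, "rx": 0, "ry": 0, "rz": 0, "fingers": 25},
  ],
)

```text
t: 12.35
ee_pos: [0.5441, -0.1567, 0.0078]
ee_rot: [-2.569, -1.804, -0.007]
contact_force: [3.5, 8.0, 3.1]
grip_width: 0.033
```

```bash
python3 go.py 0.5394 -0.1685 0.008 70
```

```text
t 12.35 p [ 0.5441 -0.1567  0.0078] yaw 70.15 grip 0.033 F [3.5 8.  3.1] q [ 0.18  0.96  0.03  1.88 -0.11  0.3  -0.04]
shift [-12.7  -0.4  -0.2] turn [ 0.05 -0.28  0.15]
```

play_rows(
  plan=[
    {"x": -3, "y": 0, "z": -0.2, "rx": 0, "ry": 0, "rz": 0, "fingers": 25},
    {"x": -6, "y": 0, "z": -0.2, "rx": 0, "ry": 0, "rz": 0, "fingers": 25},
    {"x": -9, "y": 0, "z": -0.2, "rx": 0, "ry": 0, "rz": 0, "fingers": 25},
    {"x": -11, "y": 0, "z": -0.2, "rx": 0, "ry": 0, "rz": 0, "fingers": 25},
  ],
)

```text
t: 12.75
ee_pos: [0.5401, -0.1669, 0.0078]
ee_rot: [-2.569, -1.804, -0.006]
contact_force: [2.6, 8.3, 2.6]
grip_width: 0.0329
```

play_rows(
  plan=[
    {"x": -1, "y": 0, "z": 0, "rx": 0, "ry": 0, "rz": 0, "fingers": 25},
    {"x": -2, "y": 0, "z": 0, "rx": 0, "ry": 0, "rz": 0, "fingers": 25},
    {"x": -2, "y": 0, "z": 0, "rx": 0, "ry": 0, "rz": 0, "fingers": 25},
  ],
)

```text
t: 13.05
ee_pos: [0.5394, -0.1688, 0.0078]
ee_rot: [-2.569, -1.804, -0.006]
contact_force: [3.1, 7.5, 2.5]
grip_width: 0.0328
```

```bash
python3 go.py 0.5394 -0.1685 0.008 70
```

```text
t 13.05 p [ 0.5394 -0.1688  0.0078] yaw 70.14 grip 0.0328 F [3.1 7.5 2.5] q [ 0.21  0.96  0.03  1.88 -0.1   0.3  -0.03]
shift [ 0.3 -0.1 -0.2] turn [ 0.02 -0.26  0.14]
```

play_rows(
  plan=[
    {"x": -1, "y": 0, "z": 0, "rx": 0, "ry": 0, "rz": 0, "fingers": 25},
    {"x": -2, "y": 0, "z": 0, "rx": 0, "ry": 0, "rz": 0, "fingers": 25},
    {"x": -3, "y": 0, "z": 0, "rx": 0, "ry": 0, "rz": 0, "fingers": 25},
    {"x": -3, "y": 0, "z": 0, "rx": 0, "ry": 0, "rz": 0, "fingers": 25},
  ],
)

```text
t: 13.45
ee_pos: [0.5385, -0.1715, 0.0078]
ee_rot: [-2.569, -1.804, -0.006]
contact_force: [2.9, 8.3, 2.7]
grip_width: 0.033
```

```bash
python3 go.py 0.5394 -0.1685 0.008 70
```

```text
t 13.45 p [ 0.5385 -0.1715  0.0078] yaw 70.14 grip 0.033 F [2.9 8.3 2.7] q [ 0.21  0.96  0.03  1.88 -0.1   0.3  -0.02]
shift [ 3.2 -0.1 -0.2] turn [ 0.03 -0.26  0.14]
```

Run:
```python
from rig import *
import cv2,numpy as np
for n in("side","top"): cv2.imwrite(f"pics/{n}10.png",snapshot(n))
t=cv2.imread("pics/side10.png");u=cv2.imread("pics/top10.png")
cv2.imwrite("pics/z10s.png",cv2.resize(t[170:310,200:360],None,fx=4,fy=4,interpolation=2))
cv2.imwrite("pics/z10t.png",cv2.resize(u[150:270,190:350],None,fx=4,fy=4,interpolation=2))
```

```text
(no output)
```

View pics/z10s.png

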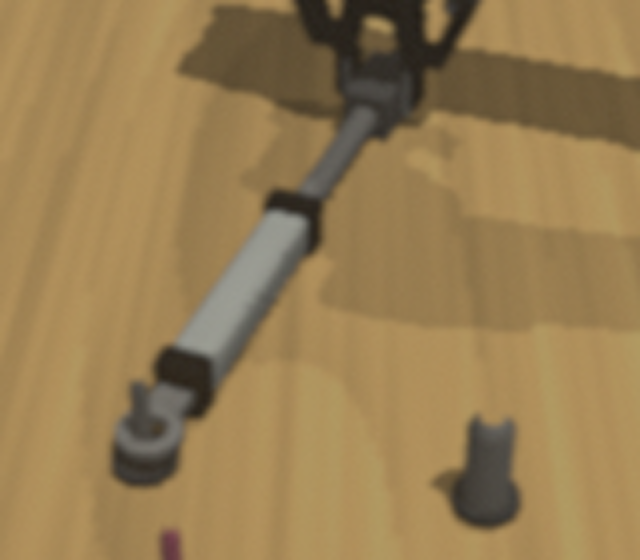

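View pics/z10t.png

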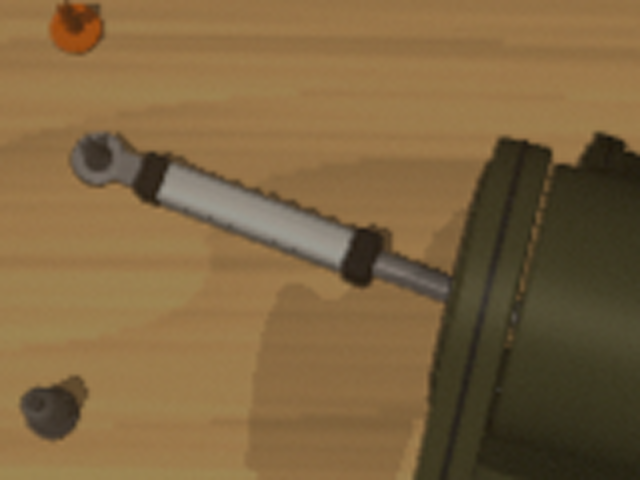

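play_rows(
  plan=[
    {"x": -1, "y": 0, "z": 0, "rx": 0, "ry": 0, "rz": 0, "fingers": 25},
    {"x": -2, "y": 0, "z": 0, "rx": 0, "ry": 0, "rz": 0, "fingers": 25},
    {"x": -3, "y": 0, "z": 0, "rx": 0, "ry": 0, "rz": 0, "fingers": 25},
    {"x": -3, "y": 0, "z": 0, "rx": 0, "ry": 0, "rz": 0, "fingers": 25},
  ],
)

```text
t: 13.95
ee_pos: [0.5384, -0.1717, 0.0078]
ee_rot: [-2.567, -1.805, -0.011]
contact_force: [4.4, 13.6, 2.8]
grip_width: 0.0326
```

```bash
python3 go.py 0.5394 -0.1685 0.008 70
```

```text
t 13.95 p [ 0.5384 -0.1717  0.0078] yaw 70.22 grip 0.0326 F [ 4.4 13.6  2.8] q [ 0.22  0.96  0.03  1.88 -0.1   0.3  -0.02]
shift [ 3.4 -0.2 -0.1] turn [ 0.03 -0.45  0.22]
```

play_rows(
  plan=[
    {"x": -1.5, "y": 0, "z": 0, "rx": 0, "ry": 0, "rz": 0, "fingers": 25},
    {"x": -3, "y": 0, "z": 0, "rx": 0, "ry": 0, "rz": 0, "fingers": 25},
    {"x": -3, "y": 0, "z": 0, "rx": 0, "ry": 0, "rz": 0, "fingers": 25},
    {"x": -3, "y": 0, "z": 0, "rx": 0, "ry": 0, "rz": 0, "fingers": 25},
    {"x": -3, "y": 0, "z": 0, "rx": 0, "ry": 0, "rz": 0, "fingers": 25},
  ],
)

```text
t: 14.45
ee_pos: [0.5385, -0.1719, 0.0078]
ee_rot: [-2.564, -1.806, -0.015]
contact_force: [5.3, 18.1, 3.2]
grip_width: 0.0325
```

```bash
python3 go.py 0.5394 -0.1685 0.008 70
python3 - <<'E'
from rig import *
import cv2,numpy as np
for n in("side","top"): cv2.imwrite(f"pics/{n}11.png",snapshot(n))
t=cv2.imread("pics/side11.png");u=cv2.imread("pics/top11.png")
cv2.imwrite("pics/z11s.png",cv2.resize(t[170:310,200:360],None,fx=4,fy=4,interpolation=2))
from h import *
hsv=cv2.cvtColor(u,cv2.COLOR_BGR2HSV)
# eye ring height from two views (hole/ring outlines by hand from zooms)
print(tri((200+148/4-.4,170+432/4-.4),(190+98/4-.4,150+158/4-.4)))
print(proj("side",(.6565,.1537,.018)),proj("top",(.6565,.1537,.018)))
E
```

```text
t 14.45 p [ 0.5385 -0.1719  0.0078] yaw 70.31 grip 0.0325 F [ 5.3 18.1  3.2] q [ 0.22  0.96  0.02  1.88 -0.1   0.3  -0.02]
shift [ 3.5 -0.3 -0.1] turn [ 0.04 -0.63  0.31]
(array([0.65577613, 0.1540514 , 0.01890805]), np.float64(0.0005114105092600291))
[236.42127879 277.81330105] [214.29968665 188.82823772]
```

View pics/z11s.png

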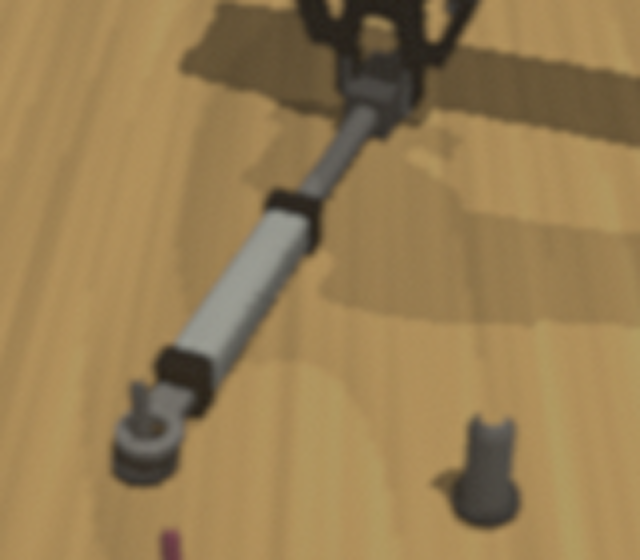

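```bash
python3 -c "
from rig import *
print(close_job())"
```

```text
the job is handed in; nothing more can be done
None
```

The handle hangs by its eye on the slim post and lies flat on the bench. The head was drawn past the first stop to the second with the button held in. I handed the job in at about 14.5 s with the gripper still holding the head there.

**Last checks:**
- **Eye:** two views place it 19 mm above the bench, against the handle's own 18 mm, and about 4.5 mm off the post axis. So it is down and bearing on the post.
- **Button:** the grip width stayed at about 33 mm through the whole pull. That matches the bare head (34 mm), so the button stayed flush.
- **Last stop:** 6 mm more of commanded pull moved the tool under 1 mm. The pull force rose from about 9 N to 19 N, which shows the hard end.

**One disagreement:** the tool travelled about 117.5 mm, where the 110 mm draw plus about 4.5 mm of slack in the eye gives roughly 114.5 mm. The extra 3 mm is probably error in where the eye sat on the post at the start plus some settling of the grip. The low, steady pull force gave no sign of the head slipping.

The arm kept clear of the carton, tape roll and jar throughout, though I did not re-measure their positions at the end.

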